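Stage the spacer columns by height

ROBOT

A 6-joint arm with a two-finger parallel gripper is mounted at the origin on the work surface. World frame = base frame: x ahead of the robot, y to its left, z up, the work surface at z = 0. Lengths are in m, angles in degrees, forces in N, time in s.
With the tool pointing down it reaches from about 0.375 to 0.9 m from the base axis. Payload 3.1 kg.
Tool frame: the origin (TCP) lies where the fingers leave the gripper's body, on its centre line; the fingertips stand 70 mm ahead of it and the grasp point (between the pads) lies arm.grasp_offset ahead of it (arm.grasp_offset is the distance from the TCP to the grasp point, in m); y points along the fingers, z is the direction in which the jaws open and shut, and the axes are right-handed (so a half turn about y gives the same grasp; the last joint's range is limited). The gripper opens to 87 mm and grips with 3 to 60 N. Pads are 19 mm wide; open, the fingers measure 117 mm over their backs; the gripper's body (75 mm by 190 mm) begins 51 mm behind the grasp point.
Start: joints at [61.049, 30.224, 82.088, -0, 67.689, -10.227], TCP at [0.201, 0.592, 0.292] pointing down, gripper open.
Joint ranges: [-176.69, 176.69], [-43.24, 126.21], [12.49, 139.97], [-82, 262], [0, 151.66], [-163.58, 163.58]. Speed limits (degrees/s): [159.86, 159.86, 180, 180, 180, 180].

INTERFACE

Orientations are given as [roll, pitch, yaw] about the fixed x, y, z axes, in that order (R = Rz(yaw) Ry(pitch) Rx(roll)).
In Python, from bench import monitor, read_camera, get_calibration, arm gives the robot as it stands.
- The arm moves only by the shell command python3 -m jog 'ROWS' [FORCE]. ROWS is JSON, a list of rows, each a list of 3 entries, a list of its own where there are three numbers: the shift along the world's x, y, z in mm, then the turn about the world's z in rad, then the opening, from 0 (shut) to 1 (fully open). In form: [[[dx, dy, dz], yaw, fingers], ...]. A call has exactly 10 rows; each row shifts and turns the pose as measured when the row begins; what a row does not reach is not made up. A row lasts 1/10 s, in which the tool goes at most 50 mm and 8.59 degrees, less where a joint would pass 70% of its speed; a pose out of reach is approached as far as the arm can. A call is refused whole if a number of a shift passes 50 or a number of a turn 0.15, either way. A call with a gripper value outside its range is refused whole. The fingers move at their own pace and stop on an object; FORCE is the grip in N (left out, the last holds). Time passes only in rows, so rows that do not move let the fingers close, or fill a call up. It gives the time, the measured TCP pose, the force and the opening at its end, in the units of the state.
- monitor.get_state(): the state, without advancing time (a new reading comes with each control period).
- read_camera(name): name is "scene" or "top"; returns the picture (400x640x3 uint8, red, green, blue); there is no depth.
- get_calibration(name): a dict with "mtx" (3x3 intrinsics, pixels), "R" (3x3) and "t" (3): a world point X has camera coordinates R X + t. Camera axes: x right, y down, z forward; pixel columns grow to the right and rows downward; lengths in m; the calibration is good to about 2 mm. A picture is of the moment at which its call begins. get_calibration takes no time and is no camera call.
- arm.close_job(): hands the job in, once; it reports no verdict.
The state is a dict: "time_s": time; "joint_pos": joint angles; "qvel": joint speeds; "joint_efforts": joint torques, N m; "tcp_pos": TCP position; "ee_rot": TCP orientation; "force": force on the tool from outside, world axes, zero at the start; "ft_torque": the same for the moment, N m; "grip_width": finger opening in m.
Only numpy, scipy, OpenCV 4.12 (cv2) and the standard library are available. Lean on these libraries where they do the work, as an engineer would, in place of code of your own. Each camera call takes 0.05 s, during which the arm holds its last target.

TASK

Line up the four aluminium spacer columns on the staging rail in order of height, one standing upright in each black ring with its foot flat on the rail, the tallest next to the tall end plate and each next one shorter. Leave the green terminal module where it is.

Things in the scene. Friction and masses are not known exactly. Their poses are not given: they have to be found in the camera images.
- column_50: Loose bare-aluminium turned spacer column, 50 mm tall in all: round foot flange 44 mm in diameter and 8 mm thick, above it a plain round shaft 30 mm in diameter up to the top. About 0.1 to 0.2 kg. Stands upright on the bench at the start. Origin: centre of the underside of the foot; z along the column, upwards.
- column_70: Loose bare-aluminium turned spacer column, 70 mm tall in all: round foot flange 44 mm in diameter and 8 mm thick, above it a plain round shaft 22 mm in diameter up to the top. About 0.1 to 0.2 kg. Stands upright on the bench at the start. Origin: centre of the underside of the foot; z along the column, upwards.
- column_90: Loose bare-aluminium turned spacer column, 90 mm tall in all: round foot flange 44 mm in diameter and 8 mm thick, above it a plain round shaft 26 mm in diameter up to the top. About 0.1 to 0.2 kg. Stands upright on the bench at the start. Origin: centre of the underside of the foot; z along the column, upwards.
- column_110: Loose bare-aluminium turned spacer column, 110 mm tall in all: round foot flange 44 mm in diameter and 8 mm thick, above it a plain round shaft 20 mm in diameter up to the top. About 0.1 to 0.2 kg. Stands upright on the bench at the start. Origin: centre of the underside of the foot; z along the column, upwards.
- seat_1: Place 1 of the row: fixed black ring on the rail, 72 mm outside, 60 mm inside diameter, 6 mm high. Origin: its centre on the rail's top face, 15 mm above the bench, where a column's foot stands; z up, y along the rail. Rings 1 to 4 are in line 85 mm apart, 4 at the robot's left (+y). The rail is a fixed flat aluminium bar 85 x 420 x 15 mm.
- seat_2: Place 2 of the row: fixed black ring on the rail, 72 mm outside, 60 mm inside diameter, 6 mm high. Origin: its centre on the rail's top face, 15 mm above the bench, where a column's foot stands; z up, y along the rail. Rings 1 to 4 are in line 85 mm apart, 4 at the robot's left (+y). The rail is a fixed flat aluminium bar 85 x 420 x 15 mm.
- seat_3: Place 3 of the row: fixed black ring on the rail, 72 mm outside, 60 mm inside diameter, 6 mm high. Origin: its centre on the rail's top face, 15 mm above the bench, where a column's foot stands; z up, y along the rail. Rings 1 to 4 are in line 85 mm apart, 4 at the robot's left (+y). The rail is a fixed flat aluminium bar 85 x 420 x 15 mm.
- seat_4: Place 4 of the row: fixed black ring on the rail, 72 mm outside, 60 mm inside diameter, 6 mm high. Origin: its centre on the rail's top face, 15 mm above the bench, where a column's foot stands; z up, y along the rail. Rings 1 to 4 are in line 85 mm apart, 4 at the robot's left (+y). The rail is a fixed flat aluminium bar 85 x 420 x 15 mm.
- end_plate: Fixed upright dark steel plate, 80 mm wide across the rail, 12 mm thick, 70 mm high, at one end of the rail (either), 67.5 mm beyond the nearest ring's centre. At the other end is only a small low stop, 25 mm wide and 12 mm high. Origin: centre of its underside on the rail's top face; y along the rail.
- terminal_module: Loose green circuit board, 56 x 104 x 34 mm, black feet, orange terminal strips, left of the rail; not part of the job. Origin: centre of its underside. Other fixed things out of the way: a cordless drill standing 200 mm high far right of the rail, a blue tub of bolts 50 mm high in the far left corner.
Mind the look-alikes: they are no part of the job. Leave any turquoise or yellow look-alike of the column_90 alone.

How it is judged:
By the outcome, as a careful person would: the job done as asked, in the order asked, and still so for the second after the job is handed in, with the robot touching nothing.
It also fails if it takes over 112 s, if anything falls off the work surface, if the arm or the gripper's body presses on something with over 40 N, if the wrist force passes 120 N, or if a joint passes its speed limit or range.

## Working session

There is one attempt and no reset: what is moved stays moved. The work goes in short steps, Python scripts to look and compute and a shell command to move; the robot and the scene stay as the last step left them, time stands still between calls to the robot, and variables do not carry over. Pictures are saved under pics/ and viewed, and the job is handed in when it is done.

```bash
mkdir -p pics; python3 - <<'E'
from bench import monitor, read_camera, get_calibration, arm
import cv2
for n in("scene","top"):
    cv2.imwrite(f"pics/{n}0.png",cv2.cvtColor(read_camera(n),cv2.COLOR_RGB2BGR))
    c=get_calibration(n);print(n,c["mtx"],c["R"],c["t"])
s=monitor.get_state();print(s,arm.grasp_offset)
E
```

```text
scene [[440.25523941   0.         316.12533006]
 [  0.         440.25523941 196.93997316]
 [  0.           0.           1.        ]] [[ 0.24495386  0.96941018  0.01554078]
 [ 0.76169356 -0.18250067 -0.62170446]
 [-0.59985042  0.16412622 -0.78309773]] [-0.20722219 -0.37647948  1.37246475]
top [[407.61026992   0.         314.40006312]
 [  0.         407.61026992 199.40094155]
 [  0.           0.           1.        ]] [[ 0.02588502 -0.99965365 -0.00474872]
 [-0.99848956 -0.02562401 -0.04860041]
 [ 0.0484619   0.00599957 -0.99880701]] [0.03708663 0.53630035 0.97282319]
{'time_s': 0.1, 'joint_pos': array([ 6.10471095e+01,  3.02743120e+01,  8.21487956e+01, -2.07102682e-03,
        6.76884279e+01, -1.02299719e+01]), 'qvel': array([-0.01562674, -0.09112388, -0.09747811,  0.03622732, -0.01884663,
       -0.06285288]), 'joint_efforts': array([-7.22428267e-04, -4.40985775e+01, -1.77149230e+01,  6.34684274e-02,
        5.34146593e-02, -2.25147909e-05]), 'tcp_pos': array([0.20037153, 0.59146154, 0.29136352]), 'ee_rot': array([-9.01101025e+01,  1.79246449e-02, -1.87221477e+01]), 'force': array([-0.18218412, -0.05221411, -0.20939134]), 'ft_torque': array([-0.04747519, -0.01795877,  0.02091398]), 'grip_width': 0.08696585290665253} 0.051
```

View pics/scene0.png

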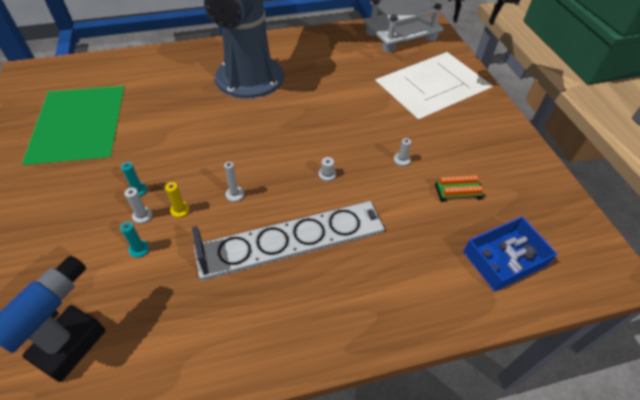

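View pics/top0.png

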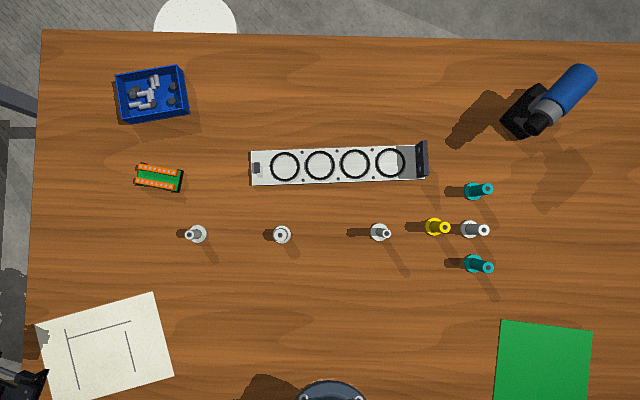

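```bash
python3 - <<'E'
import cv2,numpy as np
t=cv2.imread("pics/top0.png");s=cv2.imread("pics/scene0.png")
a=cv2.resize(t[140:290,170:510],(800,353),interpolation=cv2.INTER_CUBIC)
cv2.imwrite("pics/topz.png",a)
b=cv2.resize(s[130:280,110:430],(800,375),interpolation=cv2.INTER_CUBIC)
cv2.imwrite("pics/scz.png",b)
E
```

```text
(no output)
```

View pics/topz.png

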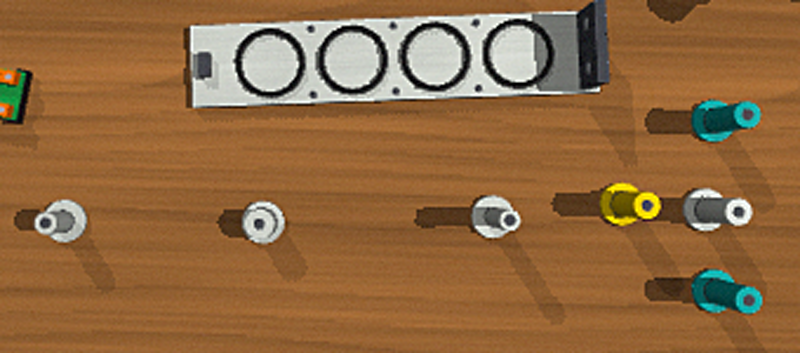

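View pics/scz.png

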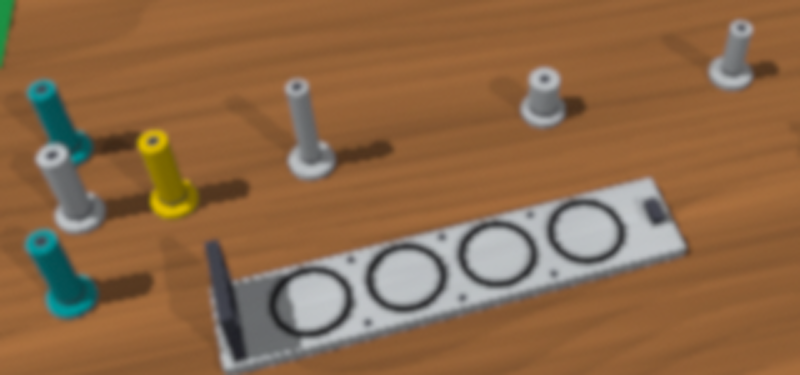

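```bash
cat >h.py <<'E'
import numpy as np,cv2
from bench import get_calibration
C={n:get_calibration(n) for n in("scene","top")}
def ray(n,u,v,z):
    c=C[n];d=c["R"].T@np.linalg.inv(c["mtx"])@np.array([u,v,1.]);o=-c["R"].T@np.array(c["t"])
    return (o+d*(z-o[2])/d[2])[:2]
E
python3 - <<'E'
from h import *
t=cv2.imread("pics/top0.png");s=cv2.imread("pics/scene0.png")
def dark(img,u,v,r=3):
    u0,v0=int(round(u)),int(round(v));g=cv2.cvtColor(img,6)[v0-r:v0+r+1,u0-r:u0+r+1].astype(float)
    w=np.clip(np.percentile(g,50)-g,0,None);yy,xx=np.mgrid[-r:r+1,-r:r+1];m=xx**2+yy**2<=r*r;w=w*m
    return u0+(w*xx).sum()/w.sum(),v0+(w*yy).sum()/w.sum()
P={"70":(.07,(45,223),(740,29)),"50":(.05,(260,224),(544,78)),"110":(.11,(509,219),(298,88)),"90":(.09,(737,212),(53,155)),
"yel":(.09,(647,205),(153,141)),"tealA":(.09,(747,115),(42,242)),"tealB":(.09,(748,300),(42,91))}
for k,(h,a,b) in P.items():
    a=(a[0]/2.353+169.8,a[1]/2.353+139.8);b=(b[0]/2.5+109.8,b[1]/2.5+129.8)
    print(k,ray("top",*a,h).round(4),ray("scene",*b,h).round(4))
for n,img in(("top",t),("scene",s)):
    hsv=cv2.cvtColor(img,cv2.COLOR_BGR2HSV)
    m=((hsv[...,2]<75)).astype(np.uint8)
    cs,_=cv2.findContours(m,cv2.RETR_CCOMP,cv2.CHAIN_APPROX_NONE)
    for c in cs:
        if len(c)>=20:
            e=cv2.fitEllipse(c); 
            if 18<e[1][1]<45 and e[1][0]>15: print(n,np.round(e[0],1),np.round(e[1],1),ray(n,*e[0],.021).round(4))
# foot circles in top view
hsv=cv2.cvtColor(t,cv2.COLOR_BGR2HSV);m=((hsv[...,1]<60)&(hsv[...,2]>90)).astype(np.uint8)
n,l,st,ce=cv2.connectedComponentsWithStats(m)
for i in range(1,n):
    if 60<st[i,4]<1000 and 150<st[i,0]<500 and 200<st[i,1]<260: 
        c=max(cv2.findContours((l==i).astype(np.uint8),0,1)[0],key=len)[:,0]
        print(st[i],ce[i].round(1))
E
```

```text
70 [0.4451 0.3336] [0.448  0.3312]
50 [0.4487 0.1276] [0.4495 0.128 ]
110 [ 0.4618 -0.1072] [ 0.464  -0.1074]
90 [ 0.4733 -0.3251] [ 0.4749 -0.3257]
yel [ 0.4777 -0.2404] [ 0.4789 -0.2403]
tealA [ 0.5652 -0.334 ] [ 0.5679 -0.3338]
tealB [ 0.3912 -0.3359] [ 0.3946 -0.336 ]
top [187.5 195.8] [20.8 29.7] [0.5357 0.3561]
top [284.3 166.2] [28.5 28.6] [0.6129 0.1254]
top [284.3 166.4] [25.3 25.6] [0.6125 0.1253]
top [319.5 165. ] [28.6 28.8] [0.618  0.0408]
top [319.4 165.1] [25.4 25.5] [0.6179 0.0408]
top [354.6 163.7] [28.5 28.6] [ 0.6234 -0.0438]
top [354.5 163.6] [25.1 25.8] [ 0.6235 -0.0436]
top [390.  162.4] [28.8 29.3] [ 0.6287 -0.1288]
top [389.8 162.4] [25.2 25.9] [ 0.6286 -0.1283]
scene [550.9 365. ] [20.4 28.2] [1.0156 0.4041]
scene [233.8 250.3] [25.7 31.5] [ 0.6321 -0.1306]
scene [272.3 241.1] [23.6 29.5] [ 0.6286 -0.0451]
scene [271.5 240.5] [24.7 28.3] [ 0.6265 -0.0466]
scene [304.8 229.9] [19.4 22.7] [0.6163 0.0314]
scene [348.4 220.2] [27.1 37.5] [0.6138 0.1348]
scene [495.4  47.3] [28.9 36.4] [0.0559 0.8106]
scene [509.1  17.2] [34.5 36.4] [-0.1046  0.9522]
[461 220  29  18 241] [473.9 228.4]
[370 223  21  18 217] [379.2 231.7]
[185 225  22  18 275] [196.3 233.4]
[273 226  18  17 228] [281.3 234.1]
```

```bash
python3 -m jog '[[[30,-30,0],-0.14,0.8],[[30,-30,0],-0.14,0.8],[[30,-30,0],-0.14,0.8],[[30,-30,0],-0.14,0.8],[[30,-30,0],-0.14,0.8],[[30,-30,0],-0.14,0.8],[[30,-30,-10],-0.14,0.8],[[30,-30,-10],-0.14,0.8],[[10,-20,0],-0.14,0.8],[[0,0,0],0,0.8]]' 40
```

```text
time_s: 1.1
tcp_pos: [0.456, 0.3207, 0.2668]
ee_rot: [-90.2, 0.0, -93.6]
force: [-0.2, 0.9, 0.0]
grip_width: 0.0698
```

```bash
python3 -m jog '[[[-10,12,0],0.03,0.8],[[0,0,0],0,0.8],[[0,0,-30],0,0.8],[[0,0,-30],0,0.8],[[0,0,-20],0,0.8],[[0,0,0],0,0.8],[[0,0,0],0,0.8],[[0,0,0],0,0.8],[[0,0,0],0,0.8],[[0,0,0],0,0.8]]'
```

```text
time_s: 2.1
tcp_pos: [0.4399, 0.3439, 0.1894]
ee_rot: [-89.8, 0.4, -90.3]
force: [-0.0, 0.1, -0.8]
grip_width: 0.0695
```

```bash
python3 -m jog '[[[3,-5,0],0,0.8],[[3,-5,0],0,0.8],[[0,0,0],0,0.8],[[0,0,0],0,0.8],[[0,0,-10],0,0.8],[[0,0,-10],0,0.8],[[0,0,0],0,0.8],[[0,0,0],0,0.8],[[0,0,0],0,0.8],[[0,0,0],0,0.8]]'
```

```text
time_s: 3.1
tcp_pos: [0.4471, 0.3325, 0.1683]
ee_rot: [-89.7, 0.4, -90.4]
force: [0.5, -0.8, -0.2]
grip_width: 0.0698
```

```bash
cat >look.py <<'E'
import sys,cv2
from bench import read_camera
n,out,x0,y0,w,h,k=sys.argv[1:];x0,y0,w,h=map(int,(x0,y0,w,h));k=float(k)
a=cv2.cvtColor(read_camera(n),cv2.COLOR_RGB2BGR)[y0:y0+h,x0:x0+w]
cv2.imwrite(f"pics/{out}.png",cv2.resize(a,None,fx=k,fy=k,interpolation=cv2.INTER_CUBIC))
E
python3 look.py scene a1 300 60 200 150 4
```

```text
(no output)
```

View pics/a1.png

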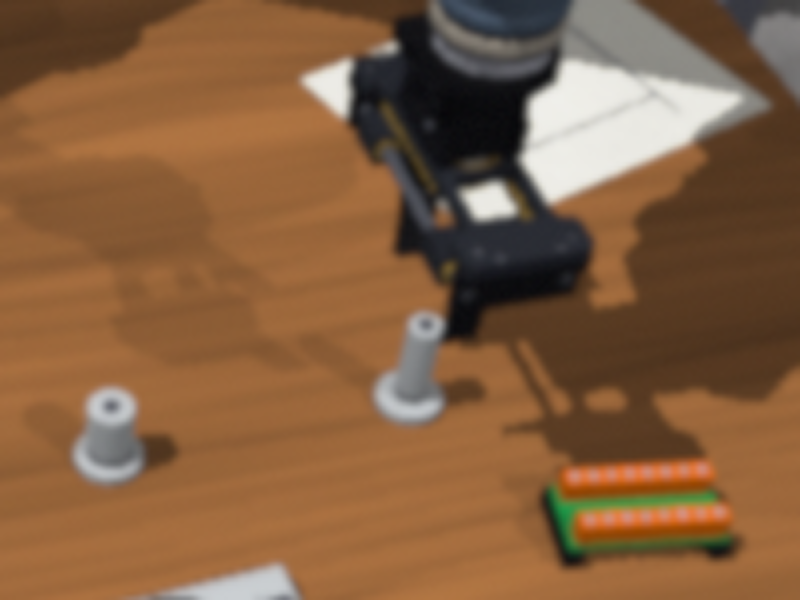

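```bash
python3 - <<'E'
from h import *
c=C["scene"]
for X in([.447,.3325,.098],[.486,.3325,.098],[.408,.3325,.098],[.447,.3325,.07]):
    p=c["mtx"]@(c["R"]@X+c["t"]);p=p[:2]/p[2];print((p-[300,60])*4)
E
```

```text
[432.47761183 291.27635817]
[456.49792341 335.01856678]
[409.47386766 249.3853705 ]
[424.47569239 324.13538437]
```

```bash
python3 -m jog '[[[0,0,-20],0,0.8],[[0,0,-20],0,0.8],[[0,0,-15],0,0.8],[[0,0,-10],0,0.8],[[0,0,-2],0,0.8],[[0,0,0],0,0.8],[[0,0,0],0,0.8],[[0,0,0],0,0],[[0,0,0],0,0],[[0,0,0],0,0]]'; python3 -m jog '[[[0,0,0],0,0],[[0,0,0],0,0],[[0,0,0],0,0],[[0,0,0],0,0],[[0,0,0],0,0],[[0,0,10],0,0],[[0,0,10],0,0],[[0,0,0],0,0],[[0,0,0],0,0],[[0,0,0],0,0]]'
```

```text
time_s: 4.15
tcp_pos: [0.4502, 0.3344, 0.1038]
ee_rot: [-89.1, 0.7, -90.4]
force: [-0.7, -0.7, 0.8]
grip_width: 0.0529
time_s: 5.15
tcp_pos: [0.4501, 0.3344, 0.1264]
ee_rot: [-89.1, 0.7, -90.4]
force: [0.0, 0.0, -1.8]
grip_width: 0.0213
```

```bash
python3 -m jog '[[[0,0,30],0,0],[[0,0,30],0,0],[[10,-20,10],0,0],[[20,-35,0],0,0],[[20,-40,0],0,0],[[20,-40,0],0,0],[[20,-35,0],0,0],[[10,-20,0],0,0],[[0,0,0],0,0],[[0,0,0],0,0]]'
```

```text
time_s: 6.15
tcp_pos: [0.5514, 0.1371, 0.1971]
ee_rot: [-89.2, 0.6, -90.2]
force: [-0.1, 0.1, -2.0]
grip_width: 0.0209
```

```bash
python3 -m jog '[[[10,-15,0],0,0],[[20,-30,0],0,0],[[20,-30,0],0,0],[[10,-14,0],0,0],[[6,-6,0],0,0],[[0,0,0],0,0],[[0,0,0],0,0],[[0,0,0],0,0],[[0,0,0],0,0],[[0,0,0],0,0]]'
```

```text
time_s: 7.15
tcp_pos: [0.6142, 0.0469, 0.1956]
ee_rot: [-89.7, 0.8, -89.4]
force: [0.3, -0.5, -1.2]
grip_width: 0.0212
```

```bash
python3 -m jog '[[[4,-4,0],0,0],[[0,0,0],0,0],[[0,0,-15],0,0],[[0,0,-15],0,0],[[0,0,-10],0,0],[[0,0,-5],0,0],[[0,0,0],0,0],[[0,0,0],0,0],[[0,0,0],0,0],[[0,0,0],0,0]]'; python3 look.py scene a2 180 130 200 150 4;python3 look.py top a2t 220 100 250 150 3
```

```text
time_s: 8.15
tcp_pos: [0.62, 0.0432, 0.1513]
ee_rot: [-89.5, 0.7, -89.4]
force: [-0.3, 0.2, -0.9]
grip_width: 0.0208
```

View pics/a2.png

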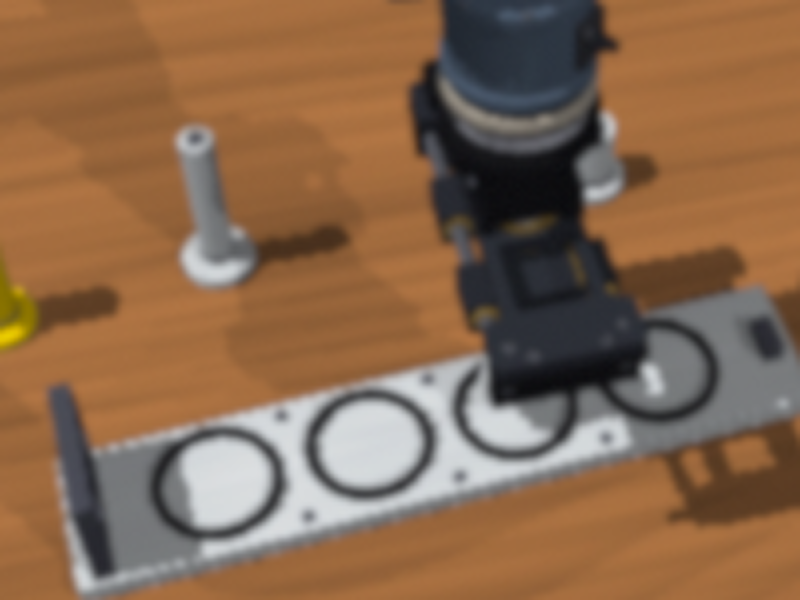

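```bash
python3 -m jog '[[[-1,0,-10],0,0],[[0,0,-10],0,0],[[0,0,-6],0,0],[[0,0,-3],0,0],[[0,0,0],0,0],[[0,0,0],0,0],[[0,0,0],0,0],[[0,0,0],0,0],[[0,0,0],0,0],[[0,0,0],0,0]]'
```

```text
time_s: 9.25
tcp_pos: [0.6191, 0.0432, 0.1202]
ee_rot: [-89.4, 0.7, -89.3]
force: [0.2, 0.0, -0.9]
grip_width: 0.0209
```

```bash
python3 -m jog '[[[0,0,-1],0,0],[[0,0,-1],0,0],[[0,0,0],0,0],[[0,0,0],0,0],[[0,0,0],0,0],[[0,0,0],0,0],[[0,0,0],0,0.3],[[0,0,0],0,0.5],[[0,0,0],0,0.7],[[0,0,0],0,0.7]]'
python3 -m jog '[[[0,0,0],0,0.8],[[0,0,0],0,0.8],[[0,0,20],0,0.8],[[0,0,30],0,0.8],[[0,0,30],0,0.8],[[0,0,20],0,0.8],[[0,0,0],0,0.8],[[0,0,0],0,0.8],[[0,0,0],0,0.8],[[0,0,0],0,0.8]]'
```

```text
time_s: 10.25
tcp_pos: [0.6197, 0.0432, 0.1195]
ee_rot: [-89.3, 0.7, -89.3]
force: [-0.6, 0.4, 0.2]
grip_width: 0.0422
time_s: 11.25
tcp_pos: [0.6172, 0.0433, 0.2191]
ee_rot: [-89.7, 0.8, -89.4]
force: [0.2, -0.1, 0.1]
grip_width: 0.0696
```

```bash
python3 -m jog '[[[-10,5,0],0,0.8],[[-25,12,0],0,0.8],[[-35,18,0],0,0.8],[[-35,18,0],0,0.8],[[-25,12,0],0,0.8],[[-10,5,0],0,0.8],[[0,0,0],0,0.8],[[0,0,0],0,0.8],[[0,0,0],0,0.8],[[0,0,0],0,0.8]]'; python3 look.py scene a3 180 80 230 180 3.4
```

```text
time_s: 12.25
tcp_pos: [0.4692, 0.1148, 0.213]
ee_rot: [-90.2, 0.8, -89.5]
force: [-0.5, -0.5, 0.2]
grip_width: 0.0694
```

View pics/a3.png

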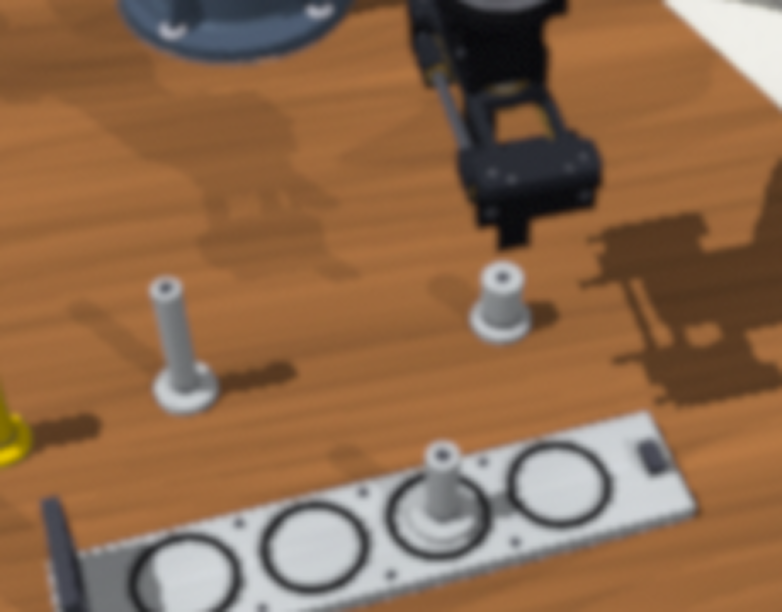

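```bash
python3 -m jog '[[[-8,5,0],0,0.8],[[-9,6,0],0,0.8],[[-3,2,0],0,0.8],[[0,0,-20],0,0.8],[[0,0,-30],0,0.8],[[0,0,-15],0,0.8],[[0,0,0],0,0.8],[[0,0,0],0,0.8],[[0,0,0],0,0.8],[[0,0,0],0,0.8]]'
```

```text
time_s: 13.3
tcp_pos: [0.4486, 0.1298, 0.1488]
ee_rot: [-89.8, 0.8, -89.5]
force: [0.0, -0.1, -0.4]
grip_width: 0.0695
```

Down to 0.084.

```bash
python3 -m jog '[[[0,-1,-20],0,0.8],[[0,0,-20],0,0.8],[[0,0,-15],0,0.8],[[0,0,-6],0,0.8],[[0,0,-2],0,0.8],[[0,0,0],0,0.8],[[0,0,0],0,0.8],[[0,0,0],0,0.8],[[0,0,0],0,0.8],[[0,0,0],0,0.8]]'
```

```text
time_s: 14.3
tcp_pos: [0.4539, 0.1291, 0.091]
ee_rot: [-88.8, 0.8, -89.4]
force: [0.5, 0.0, 0.1]
grip_width: 0.0694
```

```bash
python3 -m jog '[[[-4,-1,-4],0,0.8],[[0,0,-2],0,0.8],[[0,0,0],0,0],[[0,0,0],0,0],[[0,0,0],0,0],[[0,0,0],0,0],[[0,0,0],0,0],[[0,0,0],0,0],[[0,0,0],0,0],[[0,0,0],0,0]]'; python3 -m jog '[[[0,0,15],0,0],[[0,0,30],0,0],[[0,0,30],0,0],[[0,0,30],0,0],[[0,0,15],0,0],[[0,0,0],0,0],[[0,0,0],0,0],[[0,0,0],0,0],[[0,0,0],0,0],[[0,0,0],0,0]]'
```

```text
time_s: 15.3
tcp_pos: [0.4494, 0.1281, 0.0846]
ee_rot: [-88.8, 0.8, -89.4]
force: [0.3, 0.0, -0.0]
grip_width: 0.0291
time_s: 16.3
tcp_pos: [0.4455, 0.1278, 0.2041]
ee_rot: [-89.5, 0.8, -89.5]
force: [-0.2, -0.1, -1.5]
grip_width: 0.0291
```

```bash
python3 -m jog '[[[15,0,0],0,0],[[35,-1,0],0,0],[[40,-1,0],0,0],[[40,-1,0],0,0],[[30,0,0],0,0],[[10,0,0],0,0],[[0,0,0],0,0],[[0,0,0],0,0],[[0,0,0],0,0],[[0,0,0],0,0]]'
```

```text
time_s: 17.3
tcp_pos: [0.613, 0.1243, 0.1941]
ee_rot: [-90.9, 0.8, -89.5]
force: [-0.4, 0.7, -1.0]
grip_width: 0.0292
```

```bash
python3 -m jog '[[[0,1,-15],0,0],[[0,0,-25],0,0],[[0,0,-25],0,0],[[0,0,-12],0,0],[[0,0,-5],0,0],[[0,0,0],0,0],[[0,0,0],0,0],[[0,0,0],0,0],[[0,0,0],0,0],[[0,0,0],0,0]]'
```

```text
time_s: 18.3
tcp_pos: [0.6112, 0.1263, 0.1105]
ee_rot: [-90.7, 0.8, -89.4]
force: [-0.7, 0.8, -1.8]
grip_width: 0.0291
```

```bash
python3 -m jog '[[[2,0,-5],0,0],[[0,0,-3],0,0],[[0,0,-2],0,0],[[0,0,-1],0,0],[[0,0,0],0,0],[[0,0,0],0,0],[[0,0,0],0,0],[[0,0,0],0,0],[[0,0,0],0,0],[[0,0,0],0,0]]'
```

```text
time_s: 19.3
tcp_pos: [0.6142, 0.1263, 0.1001]
ee_rot: [-90.6, 0.8, -89.4]
force: [1.2, -0.1, -0.5]
grip_width: 0.0292
```

```bash
python3 -m jog '[[[0,0,-1],0,0],[[0,0,0],0,0],[[0,0,0],0,0.3],[[0,0,0],0,0.5],[[0,0,0],0,0.8],[[0,0,0],0,0.8],[[0,0,0],0,0.8],[[0,0,20],0,0.8],[[0,0,40],0,0.8],[[0,0,30],0,0.8]]';python3 -m jog '[[[0,0,30],0,0.8],[[-20,-20,0],0,0.8],[[-30,-40,0],0,0.8],[[-30,-50,0],0,0.8],[[-30,-50,0],0,0.8],[[-20,-30,0],0,0.8],[[-10,-20,0],0,0.8],[[0,0,0],0,0.8],[[0,0,0],0,0.8],[[0,0,0],0,0.8]]';  python3 look.py scene a4 180 80 230 180 3.4
```

```text
time_s: 20.3
tcp_pos: [0.6112, 0.1261, 0.1868]
ee_rot: [-91.2, 0.8, -89.4]
force: [-0.5, 1.1, 0.1]
grip_width: 0.0683
time_s: 21.3
tcp_pos: [0.4794, -0.0746, 0.226]
ee_rot: [-89.9, 0.7, -89.2]
force: [1.3, -0.4, 1.1]
grip_width: 0.07
```

View pics/a4.png

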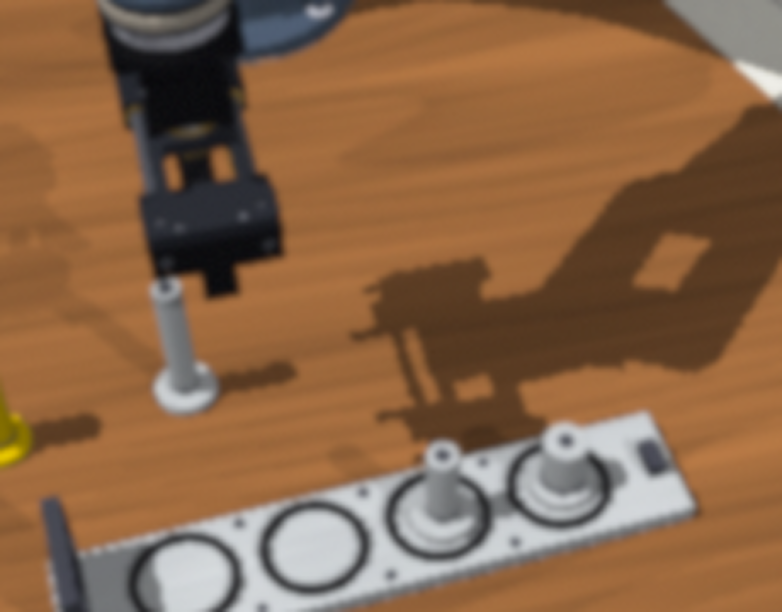

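```bash
python3 -m jog '[[[-5,-10,0],0,0.8],[[-8,-15,0],0,0.8],[[-3,-6,0],0,0.8],[[0,0,0],0,0.8],[[0,0,-15],0,0.8],[[0,0,-15],0,0.8],[[0,0,0],0,0.8],[[0,0,0],0,0.8],[[0,0,0],0,0.8],[[0,0,0],0,0.8]]'
```

```text
time_s: 22.35
tcp_pos: [0.4663, -0.1035, 0.1965]
ee_rot: [-89.6, 0.6, -88.7]
force: [0.0, -0.4, 0.0]
grip_width: 0.0696
```

```bash
python3 -m jog '[[[-3,-4,0],0,0.8],[[-1,0,-15],0,0.8],[[-1,0,-20],0,0.8],[[-1,0,-15],0,0.8],[[0,0,-5],0,0.8],[[0,0,0],0,0.8],[[0,0,0],0,0.8],[[0,0,0],0,0.8],[[0,0,0],0,0.8],[[0,0,0],0,0.8]]'
```

```text
time_s: 23.35
tcp_pos: [0.4627, -0.1103, 0.1452]
ee_rot: [-89.0, 0.3, -88.7]
force: [0.9, 0.5, -0.2]
grip_width: 0.0694
```

```bash
python3 -m jog '[[[0,3,-4],0,0.8],[[0,0,-3],0,0.8],[[0,0,0],0,0],[[0,0,0],0,0],[[0,0,0],0,0],[[0,0,0],0,0],[[0,0,0],0,0],[[0,0,0],0,0],[[0,0,0],0,0],[[0,0,0],0,0]]'; python3 -m jog '[[[0,0,0],0,0],[[0,0,0],0,0],[[0,0,15],0,0],[[0,0,25],0,0],[[0,0,15],0,0],[[0,0,0],0,0],[[0,0,0],0,0],[[0,0,0],0,0],[[0,0,0],0,0],[[0,0,0],0,0]]'
```

```text
time_s: 24.35
tcp_pos: [0.4627, -0.1069, 0.1381]
ee_rot: [-89.0, 0.3, -88.7]
force: [0.0, -0.4, 0.6]
grip_width: 0.0192
time_s: 25.35
tcp_pos: [0.4608, -0.106, 0.1912]
ee_rot: [-89.3, 0.5, -88.7]
force: [-0.1, 0.3, -1.1]
grip_width: 0.0192
```

```bash
python3 -m jog '[[[15,-2,5],0,0],[[35,-5,0],0,0],[[40,-6,0],0,0],[[40,-6,0],0,0],[[30,-4,0],0,0],[[10,-1,0],0,0],[[0,0,0],0,0],[[0,0,0],0,0],[[0,0,0],0,0],[[0,0,0],0,0]]'
```

```text
time_s: 26.35
tcp_pos: [0.6296, -0.1279, 0.1884]
ee_rot: [-90.4, 1.0, -88.8]
force: [0.7, 0.7, -1.1]
grip_width: 0.0192
```

```bash
python3 -m jog '[[[0,-1,-10],0,0],[[0,0,-10],0,0],[[0,0,-7],0,0],[[0,0,-4],0,0],[[0,0,-2],0,0],[[0,0,0],0,0],[[0,0,0],0,0],[[0,0,0],0,0],[[0,0,0],0,0],[[0,0,0],0,0]]'
```

```text
time_s: 27.35
tcp_pos: [0.6277, -0.1287, 0.1533]
ee_rot: [-90.5, 1.0, -88.8]
force: [0.6, 0.0, -0.3]
grip_width: 0.019
```

```bash
python3 -m jog '[[[0,0,-1],0,0],[[0,0,0],0,0],[[0,0,0],0,0.3],[[0,0,0],0,0.5],[[0,0,0],0,0.8],[[0,0,0],0,0.8],[[0,0,0],0,0.8],[[0,0,20],0,0.8],[[0,0,40],0,0.8],[[0,0,30],0,0.8]]';python3 -m jog '[[[0,0,10],0,0.8],[[-15,-20,0],0,0.8],[[-25,-35,0],0,0.8],[[-35,-45,0],0,0.8],[[-35,-45,0],0,0.8],[[-20,-25,0],0,0.8],[[-10,-15,0],0,0.8],[[0,0,0],0,0.8],[[0,0,0],0,0.8],[[0,0,0],0,0.8]]';  python3 look.py scene a5 110 80 300 220 2.6
```

```text
time_s: 28.35
tcp_pos: [0.6251, -0.1278, 0.2398]
ee_rot: [-91.1, 1.3, -88.8]
force: [0.2, 0.2, -0.4]
grip_width: 0.0679
time_s: 29.35
tcp_pos: [0.4896, -0.3062, 0.2501]
ee_rot: [-90.7, 1.3, -88.6]
force: [0.1, 0.4, 0.0]
grip_width: 0.0695
```

View pics/a5.png

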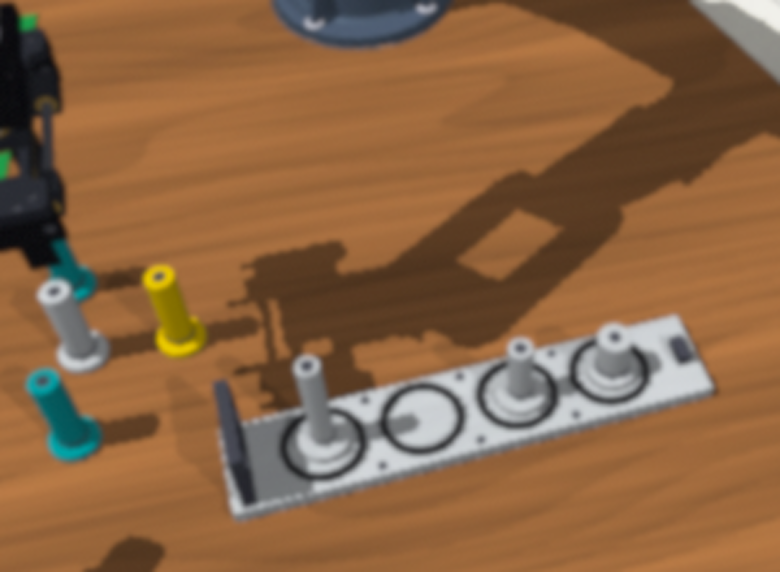

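```bash
python3 -m jog '[[[-5,-6,0],0,0.65],[[-6,-8,0],0,0.65],[[-3,-4,0],0,0.65],[[0,0,0],0,0.65],[[0,0,-20],0,0.65],[[0,0,-20],0,0.65],[[0,0,-10],0,0.65],[[0,0,0],0,0.65],[[0,0,0],0,0.65],[[0,0,0],0,0.65]]'
```

```text
time_s: 30.4
tcp_pos: [0.4772, -0.3241, 0.2005]
ee_rot: [-90.5, 1.1, -88.4]
force: [-0.3, 0.0, -0.6]
grip_width: 0.0565
```

```bash
python3 -m jog '[[[-3,-2,0],0,0.65],[[0,0,-15],0,0.65],[[-1,0,-20],0,0.65],[[-1,0,-15],0,0.65],[[0,0,-6],0,0.65],[[0,0,0],0,0.65],[[0,0,0],0,0.65],[[0,0,0],0,0.65],[[0,0,0],0,0.65],[[0,0,0],0,0.65]]'
```

```text
time_s: 31.4
tcp_pos: [0.4748, -0.3302, 0.1508]
ee_rot: [-89.8, 0.4, -88.3]
force: [-0.0, -0.2, -0.3]
grip_width: 0.0567
```

```bash
python3 -m jog '[[[0,4,0],0,0.65],[[0,0,0],0,0.65],[[0,1,-10],0,0.65],[[0,1,-10],0,0.65],[[0,0,-5],0,0.65],[[0,0,-3],0,0.65],[[0,0,0],0,0.65],[[0,0,0],0,0.65],[[0,0,0],0,0.65],[[0,0,0],0,0.65]]'
```

```text
time_s: 32.4
tcp_pos: [0.4748, -0.3234, 0.12]
ee_rot: [-89.9, 0.4, -88.3]
force: [0.6, 0.3, 0.4]
grip_width: 0.0568
```

```bash
python3 -m jog '[[[0,-2,0],0,0.65],[[0,0,0],0,0],[[0,0,0],0,0],[[0,0,0],0,0],[[0,0,0],0,0],[[0,0,0],0,0],[[0,0,0],0,0],[[0,0,0],0,0],[[0,0,0],0,0],[[0,0,0],0,0]]'; python3 -m jog '[[[0,0,15],0,0],[[0,0,30],0,0],[[0,0,40],0,0],[[0,0,35],0,0],[[0,0,15],0,0],[[0,0,5],0,0],[[0,0,0],0,0],[[0,0,0],0,0],[[0,0,0],0,0],[[0,0,0],0,0]]'
```

```text
time_s: 33.4
tcp_pos: [0.475, -0.3259, 0.1208]
ee_rot: [-89.8, 0.3, -88.3]
force: [-0.4, 0.0, -0.1]
grip_width: 0.0251
time_s: 34.4
tcp_pos: [0.4714, -0.3222, 0.2593]
ee_rot: [-90.4, 1.0, -88.3]
force: [0.1, -0.4, -0.6]
grip_width: 0.0251
```

```bash
python3 -m jog '[[[5,20,0],0,0],[[5,40,0],0,0],[[5,45,0],0,0],[[5,45,0],0,0],[[5,45,0],0,0],[[5,45,0],0,0],[[10,30,0],0,0],[[5,10,0],0,0],[[0,0,0],0,0],[[0,0,0],0,0]]'
```

```text
time_s: 35.4
tcp_pos: [0.5141, -0.0347, 0.2511]
ee_rot: [-91.1, 1.2, -88.6]
force: [-0.3, -0.7, -1.1]
grip_width: 0.0254
```

```bash
python3 -m jog '[[[10,-2,0],0,0],[[25,-3,0],0,0],[[30,-3,0],0,0],[[25,-1,0],0,0],[[12,0,0],0,0],[[4,0,0],0,0],[[0,0,0],0,0],[[0,0,0],0,0],[[0,0,0],0,0],[[0,0,0],0,0]]'
```

```text
time_s: 36.4
tcp_pos: [0.624, -0.0582, 0.2491]
ee_rot: [-91.2, 1.1, -89.6]
force: [0.1, 0.4, -0.2]
grip_width: 0.0252
```

```bash
python3 -m jog '[[[0,7,0],0,0],[[0,7,0],0,0],[[0,0,0],0,0],[[0,0,0],0,0],[[0,0,-15],0,0],[[0,0,-25],0,0],[[0,0,-15],0,0],[[0,0,0],0,0],[[0,0,0],0,0],[[0,0,0],0,0]]'
```

```text
time_s: 37.4
tcp_pos: [0.6243, -0.0413, 0.1955]
ee_rot: [-91.0, 1.0, -89.4]
force: [0.1, 0.5, -1.7]
grip_width: 0.0253
```

```bash
python3 -m jog '[[[0,-2,0],0,0],[[0,0,-15],0,0],[[0,0,-15],0,0],[[0,0,-10],0,0],[[0,0,-5],0,0],[[0,0,0],0,0],[[0,0,0],0,0],[[0,0,0],0,0],[[0,0,0],0,0],[[0,0,0],0,0]]'
```

```text
time_s: 38.4
tcp_pos: [0.6265, -0.0443, 0.151]
ee_rot: [-90.5, 0.9, -89.4]
force: [-0.6, -0.1, -1.7]
grip_width: 0.0251
```

```bash
python3 -m jog '[[[-2,0,-6],0,0],[[0,0,-4],0,0],[[0,0,-2],0,0],[[0,0,-1],0,0],[[0,0,-1],0,0],[[0,0,0],0,0],[[0,0,0],0,0],[[0,0,0],0,0],[[0,0,0],0,0],[[0,0,0],0,0]]'
```

```text
time_s: 39.4
tcp_pos: [0.6247, -0.0443, 0.1364]
ee_rot: [-90.4, 0.8, -89.4]
force: [-0.8, 0.4, -2.0]
grip_width: 0.0249
```

```bash
python3 -m jog '[[[0,0,-1],0,0],[[0,0,-1],0,0],[[0,0,0],0,0],[[0,0,0],0,0],[[0,0,0],0,0],[[0,0,0],0,0],[[0,0,0],0,0],[[0,0,0],0,0],[[0,0,0],0,0],[[0,0,0],0,0]]'
```

```text
time_s: 40.4
tcp_pos: [0.625, -0.0442, 0.1361]
ee_rot: [-90.4, 0.8, -89.4]
force: [-0.9, 0.0, -0.8]
grip_width: 0.0249
```

Touching: z no longer falls. Release, rise and back away toward the robot.

```bash
python3 -m jog '[[[0,0,0],0,0.3],[[0,0,0],0,0.5],[[0,0,0],0,0.8],[[0,0,0],0,0.8],[[0,0,0],0,0.8],[[0,0,20],0,0.8],[[0,0,40],0,0.8],[[0,0,40],0,0.8],[[0,0,20],0,0.8],[[0,0,0],0,0.8]]';python3 -m jog '[[[-20,0,0],0,0.8],[[-40,0,0],0,0.8],[[-40,0,0],0,0.8],[[-40,0,0],0,0.8],[[-20,0,0],0,0.8],[[-10,0,0],0,0.8],[[0,0,0],0,0.8],[[0,0,0],0,0.8],[[0,0,0],0,0.8],[[0,0,0],0,0.8]]';  python3 look.py scene a6 100 80 300 220 2.6; python3 look.py top a6t 220 110 260 190 3
```

```text
time_s: 41.4
tcp_pos: [0.6241, -0.0442, 0.2589]
ee_rot: [-90.5, 0.9, -89.4]
force: [-0.2, 0.5, 0.4]
grip_width: 0.0688
time_s: 42.4
tcp_pos: [0.4459, -0.0428, 0.2513]
ee_rot: [-91.0, 1.1, -89.4]
force: [-0.4, -0.0, 0.4]
grip_width: 0.0696
```

View pics/a6.png

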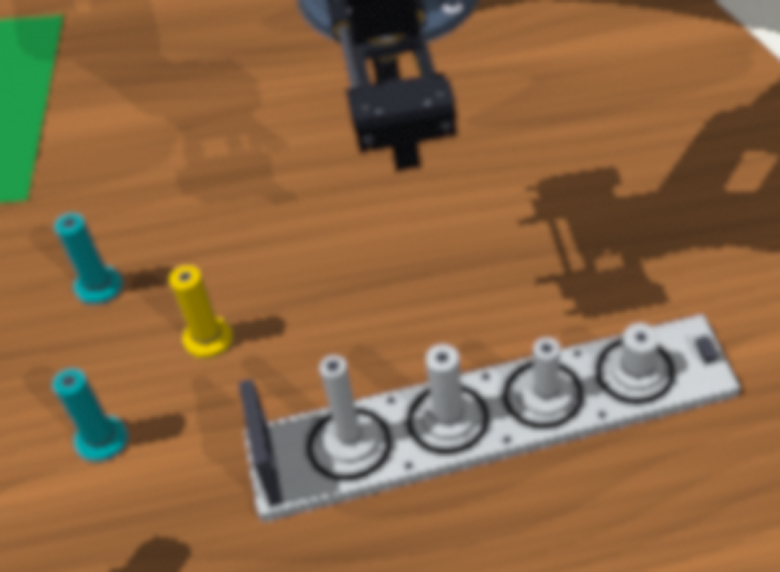

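View pics/a6t.png

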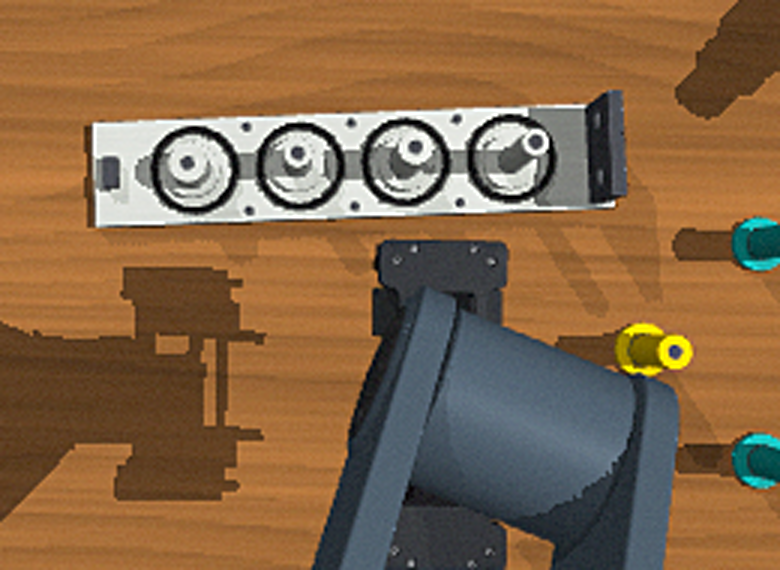

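```bash
python3 - <<'E'
from h import *
S={"50":(.065,(186,163),(641,337),(.6127,.1253)),"70":(.085,(297,154),(545,348),(.618,.041)),"90":(.105,(415,149),(442,357),(.6235,-.0437)),"110":(.125,(536,142),(333,366),(.6287,-.1286))}
for k,(z,a,b,s) in S.items():
    A=ray("top",a[0]/3+219.7,a[1]/3+109.7,z);B=ray("scene",b[0]/2.6+99.7,b[1]/2.6+79.7,z)
    print(k,((A-s)*1e3).round(1),((B-s)*1e3).round(1))
E
```

```text
50 [-0.5  2.6] [0.9 1.1]
70 [0.4 2. ] [ 2.  -0.3]
90 [-2.1  0.3] [ 0.2 -0.7]
110 [-3.   0.5] [-1.6  0.3]
```

All the columns are within about 3 mm of their ring centres, and the play is 8 mm. Their tops sit at the expected heights in both views.

```bash
python3 -c "
from bench import arm
print(arm.close_job())"
```

```text
the job is handed in; nothing more can be done
None
```

The four columns stand in the rings in order of height: 110 mm in ring 1 next to the end plate, then 90, 70 and 50 mm in rings 2, 3 and 4. I handed the job in at about 42.5 s.

- **Position:** in both camera views each column's top is within about 3 mm of its ring centre, where the play is 8 mm. The two views differ from each other by about 2 mm, which matches the calibration.
- **Upright:** the tops sit where columns standing flat on the rail should put them.
- **Forces:** every wrist force reading stayed at about 2 N or less. I read it at the end of each call, not throughout.
- **Other objects:** the yellow and turquoise look-alikes still stand where they were. I never moved near the green module. My last close-up pictures did not include it, so its position was not checked again at the end.
- **Robot:** the arm ended clear of everything with the gripper open.

No check failed. The tool tilted by up to about 1.3° during the moves, with no visible effect on the columns.

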